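Make up two screen-printing job kits

TASK

Make up the kits for two print jobs: put the squeegee, the tall ink pot and the roll of tape in the long tray, and the squat ink pot and the frame clamp in the square tray, each standing on the tray's floor the same way up as it stands now. Set the things down, do not drop or throw them, and leave the trays, the cup and the carton where they are.

Things in the scene. Friction and masses are not known exactly. Their poses are not given: they have to be found in the camera images.
- long_tray: Long shallow aluminium tray lying loose on the bench (0.9 kg): 140 mm (its x) by 250 mm (its y) outside, walls 4 mm thick, rim 16 mm above the bench, floor 4 mm thick (so its inner floor is 4 mm above its origin). The long side runs across the robot, within 0.2 rad of world y. Origin: centre of the underside, z up.
- square_tray: Square shallow aluminium tray lying loose on the bench (0.8 kg): 170 by 170 mm outside, walls 4 mm thick, rim 16 mm above the bench, inner floor 4 mm above its origin. Within 0.2 rad of square to the robot. Origin: centre of the underside, z up. The two trays lie side by side in front of the robot, either one on the left.
- squeegee: Small hand squeegee standing blade up on its wooden handle: handle 34 mm thick (its x) by 110 mm long (its y) by 46 mm high, a 20 mm thick wooden neck above it to 54 mm, then a black rubber blade 8 mm thick, its edge 72 mm up; about 0.16 kg. Best gripped across the handle's 34 mm, from above, with the blade between the fingers. Origin: centre of the underside, z up.
- tall_pot: Tall closed ink pot: plain white upright cylinder, 44 mm diameter, 80 mm high including the grey lid (the top 16 mm, 41 mm diameter); about 0.19 kg. Origin: centre of the underside, z up.
- squat_pot: Squat closed ink pot of the same white plastic with grey lid: 66 mm diameter, 48 mm high including the lid (the top 16 mm, 63 mm diameter); about 0.18 kg. Origin: centre of the underside, z up.
- tape_roll: Roll of paper tape lying on its flat end: 60 mm outer diameter, 26 mm hole through it, 48 mm high; about 0.13 kg. Origin: centre of the underside, z up.
- clamp: Screen-frame clamp: flat steel base 70 mm (its x) by 40 mm (its y) by 20 mm high, with an 8 mm higher steel rib across it at the -x end, and a round black hand knob over the centre: 32 mm diameter, from 38 to 62 mm up, on a 12 mm stem; nothing turns; about 0.28 kg. Grip it by the knob. Origin: centre of the underside, z up.
- cup: Bystander, not part of the kits: empty white ceramic cup without handle, 68 mm across the rim, 72 mm high, loose. Origin: centre of the underside, z up.
- carton: Bystander, not part of the kits: small cardboard carton, 50 mm (its x) by 64 mm (its y) by 42 mm high, loose. Origin: centre of the underside, z up. The five things of the kits, the cup and the carton stand in any order in a row beyond the trays and at their two sides. Everything else on the bench lies farther out.
Not all that is in view belongs to the job. Leave any blue or red look-alike of the tape_roll alone.

How it is judged:
By the outcome, as a careful person would: the job done as asked, in the order asked, and still so for the second after the job is handed in, with the robot touching nothing.
It also fails if it takes over 125 s, if anything falls off the work surface, if the arm or the gripper's body presses on something with over 40 N, if the wrist force passes 120 N, or if a joint passes its speed limit or range.

ROBOT

A 6-joint arm with a two-finger parallel gripper is mounted at the origin on the work surface. World frame = base frame: x ahead of the robot, y to its left, z up, the work surface at z = 0. Lengths are in m, angles in rad, forces in N, time in s.
With the tool pointing down it reaches from about 0.3 to 0.875 m from the base axis. Payload 6.4 kg.
Tool frame: the origin (TCP) lies midway between the tips of the shut fingers; the grasp point (between the pads) lies 19 mm behind it; z points along the fingers, y is the direction in which the jaws open and shut (so a half turn about z gives the same grasp; the last joint's range is limited). The gripper opens to 85 mm and grips with 20 to 120 N. Pads are 22 mm wide; open, the fingers measure 114 mm over their backs; the gripper's body (76 mm by 85 mm) begins 54 mm behind the grasp point. The pads swing forward as they close: fully open they stand 13 mm farther back than shut.
Start: joints at [1.068, 0.181, 1.607, -0, 1.354, -0.206], TCP at [0.168, 0.55, 0.231] pointing down, gripper open.
Joint ranges: [-2.99, 2.99], [-0.89, 2.07], [0.3, 2.58], [-1.14, 4.28], [0, 2.63], [-3.12, 3.12]. Speed limits (rad/s): [2.57, 2.57, 3.01, 3.14, 3.14, 3.14].

INTERFACE

Orientations are given as a unit quaternion [w, x, y, z].
In Python, from bench import get_obs, camera, hand_in gives the robot as it stands.
- The arm moves only by the tool drive_tool, never from a script. Its argument "deltas" is a list of rows, each a list of 2 entries, a list of its own where there are three numbers: the shift along the world's x, y, z in m, then the turn about the world's z in rad. A call has 1 to 10 rows; each row shifts and turns the pose as measured when the row begins; what a row does not reach is not made up. A row lasts 1/10 s, in which the tool goes at most 50 mm and 8.59 degrees, less where a joint would pass 70% of its speed; a pose out of reach is approached as far as the arm can. A call is refused whole if a number of a shift passes 0.05 or a number of a turn 0.15, either way. A call with a gripper value outside its range is refused whole. "gripper" is the opening, from 0 (shut) to 1 (fully open), set as the call begins (left out, the last holds). The fingers move at their own pace and stop on an object; the grip force is fixed at half the most. Time passes only in rows, so rows that do not move let the fingers close. It gives the time, the measured TCP pose, the force and the opening at its end, in the units of the state.
- get_obs(): the state, without advancing time (a new reading comes with each control period).
- camera(name): name is "side" or "top" or "wrist"; returns a dict with "frame" (480x640x3 uint8, red, green, blue), "fx", "fy", "cx", "cy" (pixels), "eye" and "attitude" of the camera in the world. Camera axes: x right, y down, z forward; pixel columns grow to the right and rows downward; lengths in m; the calibration is good to about 2 mm. A picture is of the moment at which its call begins. There is no depth.
- hand_in(): hands the job in, once; it reports no verdict.
The state is a dict: "time_s": time; "q": joint angles; "dq": joint speeds; "joint_efforts": joint torques, N m; "eef_pos": TCP position; "eef_rot": TCP orientation; "wrist_force": force on the tool from outside, world axes, zero at the start; "torque": the same for the moment, N m; "opening": opening from 0.0 (shut) to 1.0 (fully open).
Only numpy, scipy, OpenCV 4.12 (cv2) and the standard library are available. Lean on these libraries where they do the work, as an engineer would, in place of code of your own. Each camera call takes 0.05 s, during which the arm holds its last target.

## Working session

There is one attempt and no reset: what is moved stays moved. The work goes in short steps, Python scripts to look and compute and a tool call to move; the robot and the scene stay as the last step left them, time stands still between calls to the robot, and variables do not carry over. Pictures are saved under pics/ and viewed, and the job is handed in when it is done.

Besides the shell and the picture viewer there is one more tool, called after "Request:" by a JSON object that holds its "op" and its "data", one argument or row to a line. drive_tool: Moves the arm, as the interface text tells. Its arguments: {"type":"object","properties":{"deltas":{"type":"array","items":{"type":"array"}},"gripper":{"type":"number"}},"required":["deltas"]}

```bash
ls; mkdir -p pics; python3 - <<'E'
from bench import get_obs, camera
import cv2, pickle
for n in ["top","side","wrist"]:
    c=camera(n); cv2.imwrite(f"pics/{n}0.png",c["frame"][:,:,::-1]); pickle.dump(c,open(f"pics/{n}0.pkl","wb"))
    print(n,c["fx"],c["fy"],c["cx"],c["cy"],c["eye"],c["attitude"])
print(get_obs())
E
```

```text
pics
top 506.41230439774404 506.41230439774404 317.6177228730209 242.1336885154092 [0.28350941 0.0099993  1.3295429 ] [ 0.05772582 -0.69567545  0.71374653 -0.0571778 ]
side 600.3199279354278 600.3199279354278 312.3254952212967 231.41654623086518 [-0.17592808 -0.74245925  1.06662267] [-0.35445159  0.86173755 -0.33799065  0.13241899]
wrist 368.2410905484644 368.2410905484644 321.05811061409787 241.33743559306654 [0.10242818 0.56902598 0.37428482] [0.11121744 0.79596351 0.58944747 0.08139077]
{'time_s': 0.15, 'q': array([ 1.06767425e+00,  1.81419171e-01,  1.60776345e+00,  1.15524693e-05,
        1.35377358e+00, -2.06282113e-01]), 'dq': array([ 0.00047787, -0.00156127, -0.00309215,  0.0012657 ,  0.00093039,
       -0.00025716]), 'joint_efforts': array([ 9.79885357e-06, -4.45256138e+01, -3.51692212e+01, -3.08104927e-04,
        5.83497414e-03, -1.83945258e-05]), 'eef_pos': array([0.167955  , 0.5494943 , 0.23057085]), 'eef_rot': array([-2.42077252e-04,  1.47876871e-01,  9.89005544e-01, -6.37376981e-04]), 'wrist_force': array([-1.32315728, -0.07255257, -0.41879205]), 'torque': array([-0.00033451, -0.0012767 ,  0.01717752]), 'opening': 1.0020293056305596}
```

View pics/top0.png

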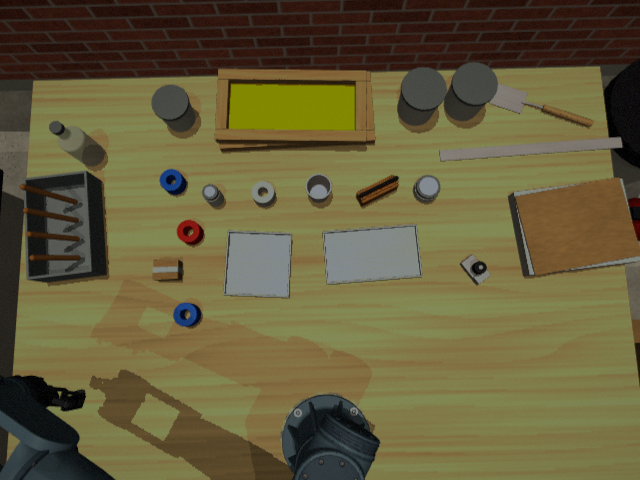

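View pics/side0.png

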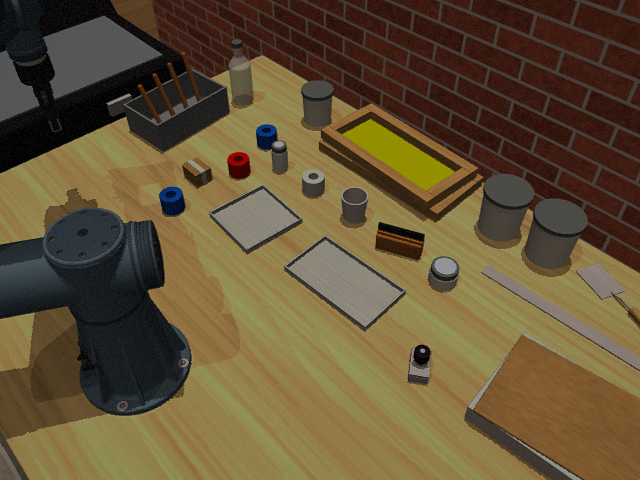

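Top view: square tray at about (259,264) on the left, long tray at (372,254). Tall pot (211,194), white tape (263,194), cup (319,187), squeegee (378,190), squat pot (427,187), clamp (476,268) and carton (166,269). Next I zoom in for accurate pixels.

```bash
cat > h.py <<'E'
import numpy as np, cv2, pickle
from scipy.spatial.transform import Rotation as R
def cam(n): return pickle.load(open(f"pics/{n}.pkl","rb"))
def rot(c):
    w,x,y,z=c["attitude"]; return R.from_quat([x,y,z,w]).as_matrix()
def p2w(c,u,v,z):
    d=rot(c)@np.array([(u-c["cx"])/c["fx"],(v-c["cy"])/c["fy"],1]); e=np.array(c["eye"])
    return (e+d*(z-e[2])/d[2])
def w2p(c,p):
    q=rot(c).T@(np.array(p)-c["eye"]); return np.array([c["fx"]*q[0]/q[2]+c["cx"],c["fy"]*q[1]/q[2]+c["cy"]])
E
python3 - <<'E'
from h import *
c=cam("top0"); f=c["frame"][:,:,::-1]
for k,(x0,y0,x1,y1) in enumerate([(190,165,310,255-0),(210,220,330,310),(310,165,450,270),(310,215,500,300)]):
    im=cv2.resize(f[y0:y1,x0:x1],None,fx=min(800/(x1-x0),600/(y1-y0)),fy=min(800/(x1-x0),600/(y1-y0)),interpolation=cv2.INTER_NEAREST)
    s=min(800/(x1-x0),600/(y1-y0))
    for u in range(x0,x1,10): cv2.putText(im,str(u),(int((u-x0)*s),10),0,.35,(0,0,255),1); cv2.line(im,(int((u-x0)*s),12),(int((u-x0)*s),20),(0,0,255),1)
    for v in range(y0,y1,10): cv2.putText(im,str(v),(0,int((v-y0)*s)),0,.35,(0,0,255),1)
    cv2.imwrite(f"pics/z{k}.png",im)
E
```

```text
(no output)
```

View pics/z0.png

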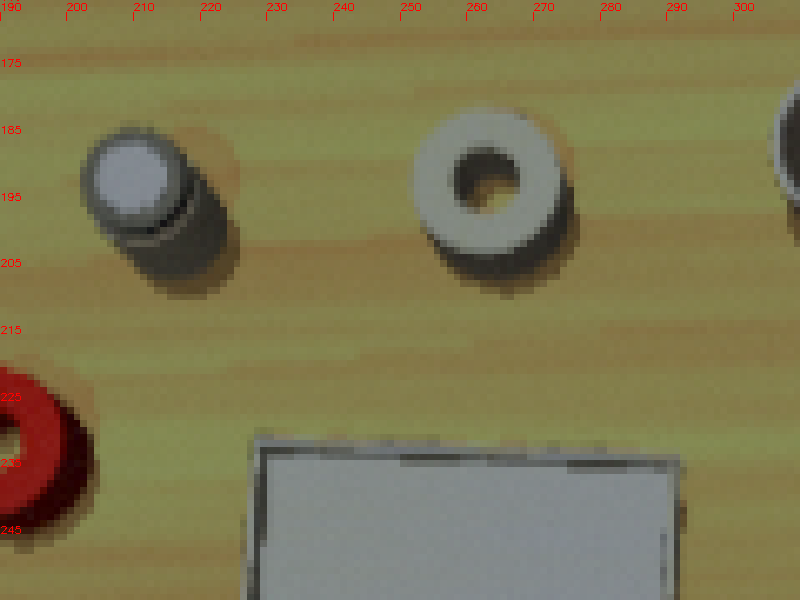

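View pics/z2.png

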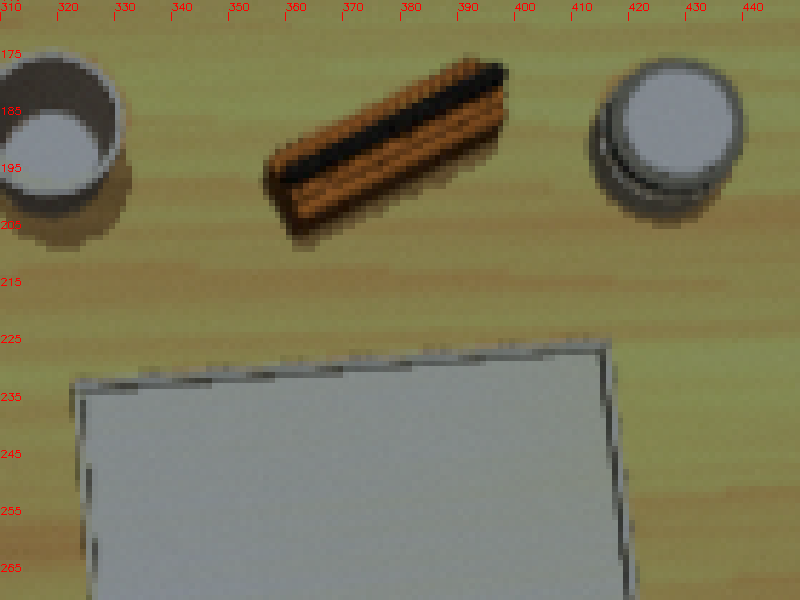

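View pics/z3.png

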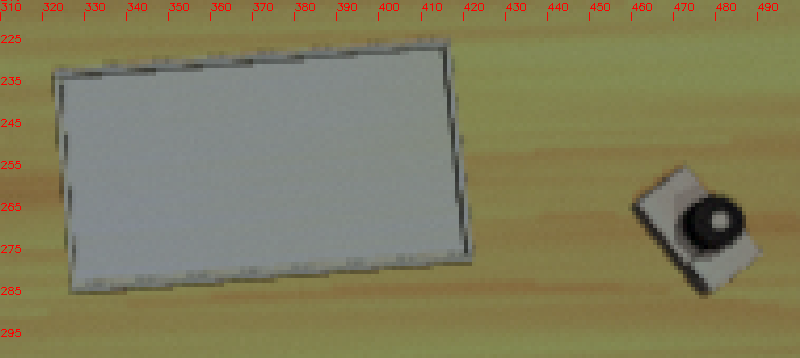

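View pics/z1.png

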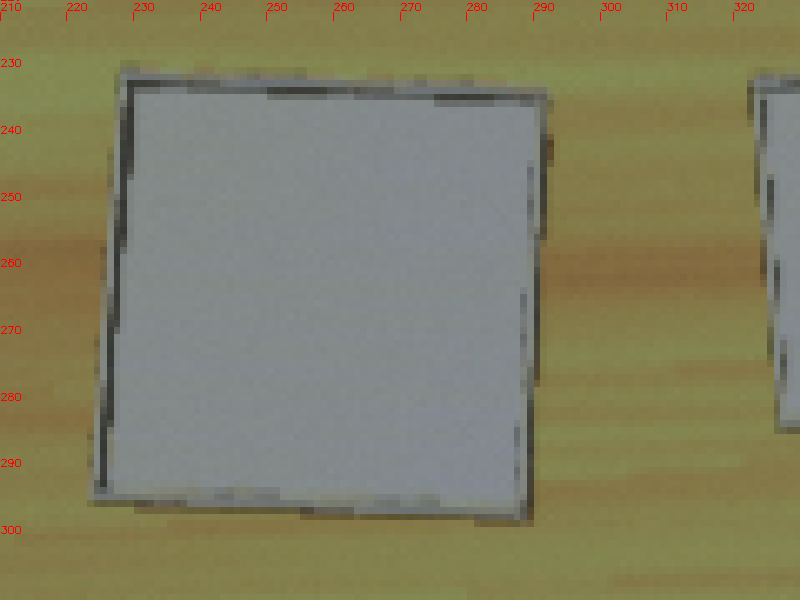

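```bash
cat > m.py <<'E'
from h import *
c=cam("top0")
z0=lambda X,Y:(190+X/6.667,165+Y/6.667); z1=lambda X,Y:(210+X/6.667,220+Y/6.667)
z2=lambda X,Y:(310+X/5.714,165+Y/5.714); z3=lambda X,Y:(310+X/4.21,215+Y/4.21)
P=lambda t,z:p2w(c,*t,z)
obj={}
obj["tall"]=P(z0(133,179),.08); obj["tape"]=P(z0(487,181),.048); obj["squat"]=P(z2(676,123),.048)
obj["knob"]=P(z3(712,223),.062)
if __name__=="__main__":
    for k in obj: print(k,obj[k].round(4))
    a,b=P(z2(283,176),.072),P(z2(503,73),.072); print("sq blade",((a+b)/2).round(4),np.linalg.norm(a-b),np.arctan2(*(b-a)[1::-1]))
    q=[P(z2(*t),.046) for t in [(270,158),(300,213),(503,118),(468,58)]]; print("sq handle",np.mean(q,0).round(4))
    for nm,q,z in [("square",[z1(122,72),z1(547,90),z1(530,520),z1(95,498)],.016),("long",[z2(70,382),z2(608,340),z3(470,262),z3(70,291)],.016),("clampbase",[z3(633,204),z3(685,166),z3(760,250),z3(706,288)],.02)]:
        q=np.array([P(t,z) for t in q]); print(nm,np.mean(q,0).round(4),[round(float(np.linalg.norm(q[i]-q[i-1])),4) for i in range(4)],"ang of edge0-1",np.arctan2(*(q[1]-q[0])[1::-1]),"edge 3-0",np.arctan2(*(q[0]-q[3])[1::-1]))
        print(q[:,:2].round(3).tolist())
    for nm,t,z in [("cup rim",(319.5,186),.072),("carton",(165,265),.042)]: print(nm,P(t,z).round(3))
E
python3 m.py
python3 - <<'E'
from m import *
s=cam("side0"); im=cv2.resize(s["frame"][120:400,190:480,::-1],None,fx=2.1,fy=2.1,interpolation=cv2.INTER_CUBIC).copy()
def circ(p,r,z,col):
    pts=[(w2p(s,[p[0]+r*np.cos(t),p[1]+r*np.sin(t),z])-[190,120])*2.1 for t in np.linspace(0,6.283,40)]
    cv2.polylines(im,[np.int32(pts)],True,col,1)
for k,r,zs in [("tall",.0205,(.08,)),("tall",.022,(0,)),("tape",.03,(0,.048)),("squat",.0315,(.048,)),("squat",.033,(0,)),("knob",.016,(.038,.062))]:
    for z in zs: circ(obj[k],r,z,(0,255,0))
cv2.imwrite("pics/ov.png",im)
E
```

```text
tall [0.6252 0.2788 0.08  ]
tape [0.6296 0.1472 0.048 ]
squat [ 0.6334 -0.2842  0.048 ]
knob [ 0.4153 -0.3957  0.062 ]
sq blade [ 0.6295 -0.1521  0.072 ] 0.11030426654628832 -1.1503441157981
sq handle [ 0.631  -0.1516  0.046 ]
square [0.4455 0.164  0.016 ] [0.1681, 0.1685, 0.1693, 0.169] ang of edge0-1 -1.6397142836536887 edge 3-0 -0.05916687759462673
[[0.536, 0.243], [0.524, 0.075], [0.355, 0.085], [0.368, 0.253]]
long [ 0.4634 -0.1326  0.016 ] [0.1383, 0.2496, 0.1399, 0.2475] ang of edge0-1 -1.5175278238961614 edge 3-0 0.055279181360236816
[[0.526, -0.005], [0.54, -0.254], [0.4, -0.259], [0.388, -0.012]]
clampbase [ 0.4175 -0.3991  0.02  ] [0.067, 0.0408, 0.068, 0.0416] ang of edge0-1 -0.9776032515895886 edge 3-0 0.6595938719403195
[[0.433, -0.361], [0.455, -0.395], [0.402, -0.437], [0.38, -0.402]]
cup rim [ 0.636 -0.     0.072]
carton [0.446 0.4   0.042]
```

View pics/ov.png

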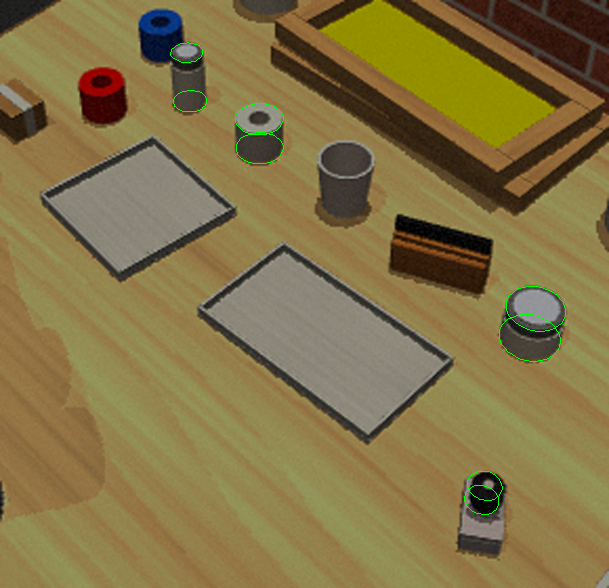

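The overlay matches in both views. Starting with the squeegee, following the order listed in the task.

Request:
{"op": "drive_tool", "data": {
  "deltas": [
    [[0.025, -0.038, 0], -0.047],
    [[0.025, -0.038, 0], -0.047],
    [[0.025, -0.038, 0], -0.047],
    [[0.025, -0.038, 0], -0.047],
    [[0.025, -0.038, 0], -0.047],
    [[0.025, -0.038, 0], -0.047],
    [[0.025, -0.038, 0], -0.047],
    [[0.025, -0.038, 0], -0.047],
    [[0.025, -0.038, 0], -0.047],
    [[0.025, -0.038, 0], -0.047]
  ],
  "gripper": 0.9
}}

```text
time_s: 1.15
eef_pos: [0.4194, 0.1578, 0.2284]
eef_rot: [-0.001, 0.377, 0.926, -0.0]
wrist_force: [0.5, 1.5, 0.7]
opening: 0.899
```

Request:
{"op": "drive_tool", "data": {
  "deltas": [
    [[0.024, -0.035, -0.01], -0.042],
    [[0.024, -0.035, -0.01], -0.042],
    [[0.024, -0.035, -0.01], -0.042],
    [[0.024, -0.035, -0.01], -0.042],
    [[0.024, -0.035, -0.01], -0.042],
    [[0.024, -0.035, -0.01], -0.042],
    [[0.024, -0.035, -0.01], -0.042],
    [[0.024, -0.035, -0.01], -0.042],
    [[0.02, -0.03, -0.01], -0.042],
    [[0, 0, 0], 0]
  ]
}}

```text
time_s: 2.15
eef_pos: [0.6388, -0.1724, 0.1321]
eef_rot: [-0.0, 0.555, 0.832, 0.0]
wrist_force: [-0.2, 0.5, 0.5]
opening: 0.898
```

```bash
cat > look.py <<'E'
import sys,pickle,cv2
from bench import camera,get_obs
import numpy as np
n,name=sys.argv[1:3]
c=camera(n); pickle.dump(c,open(f"pics/{name}.pkl","wb")); cv2.imwrite(f"pics/{name}.png",c["frame"][:,:,::-1])
o=get_obs(); w,x,y,z=o["eef_rot"]; print(o["time_s"],o["eef_pos"].round(4),"jaw",round(2*np.arctan2(y,x)-np.pi/2,3),o["wrist_force"].round(1),o["opening"])
E
python3 look.py wrist w1
```

```text
2.2 [ 0.638  -0.1705  0.1326] jaw 0.396 [-0.8  0.5 -0.2] 0.8985827842981878
```

View pics/w1.png

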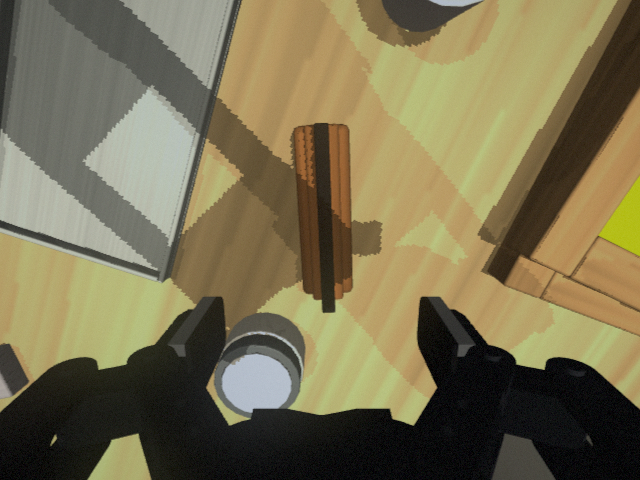

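Wrist view: the squeegee's blade runs from (321,123) to (328,311), nearly vertical between the fingers. The squat pot is at (258,380).

```bash
python3 - <<'E'
from h import *
c=cam("w1")
a,b=p2w(c,321,123,.072),p2w(c,328.5,311,.072)
print((a+b)/2,np.linalg.norm(a-b),np.arctan2(*(b-a)[1::-1])+np.pi/2)
q=[p2w(c,*t,.046) for t in [(294,128),(350,126),(303,297),(353,293)]]; print(np.mean(q,0))
E
```

```text
[ 0.63313103 -0.15226359  0.072     ] 0.10901602902754609 0.4363159253841902
[ 0.63393907 -0.15325176  0.046     ]
```

Request:
{"op": "drive_tool", "data": {
  "deltas": [
    [[-0.006, 0.018, -0.01], 0.035],
    [[0, 0, -0.02], 0],
    [[0, 0, -0.03], 0],
    [[0, 0, -0.03], 0],
    [[0, 0, -0.02], 0],
    [[0, 0, -0.01], 0],
    [[0, 0, 0], 0]
  ],
  "gripper": 0.9
}}

```text
time_s: 2.9
eef_pos: [0.6294, -0.1441, 0.0123]
eef_rot: [-0.001, 0.536, 0.845, 0.001]
wrist_force: [-0.9, 0.8, 0.7]
opening: 0.896
```

```bash
python3 look.py side s1; python3 -c "
import cv2;i=cv2.imread('pics/s1.png')[150:350,300:560];cv2.imwrite('pics/s1z.png',cv2.resize(i,None,fx=3,fy=3))"
```

```text
2.95 [ 0.6299 -0.1443  0.0132] jaw 0.441 [-0.5  0.5 -0.3] 0.8996239951570372
```

View pics/s1z.png

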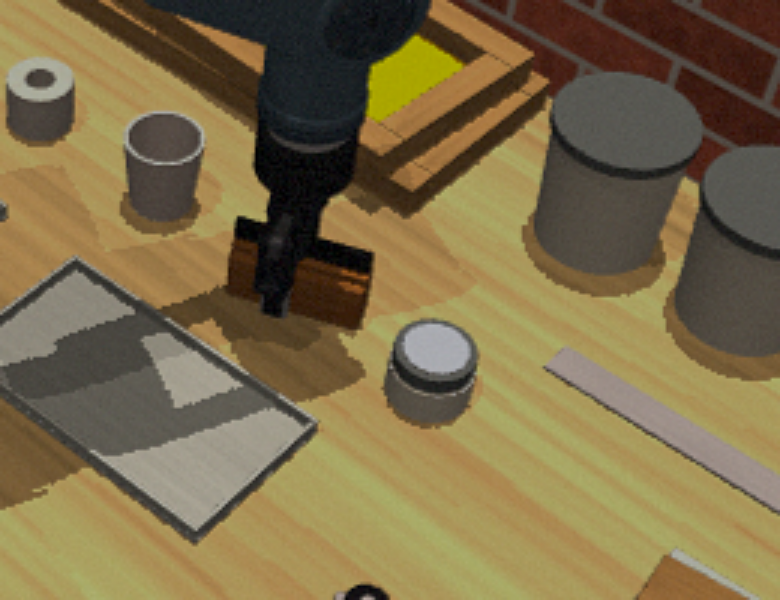

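The gripper is straddling the handle, but 8 mm off along it. I'll correct that and close.

Request:
{"op": "drive_tool", "data": {
  "deltas": [
    [[0.003, -0.008, 0], -0.01],
    [[0, 0, 0], 0]
  ]
}}

```text
time_s: 3.15
eef_pos: [0.6348, -0.153, 0.0161]
eef_rot: [0.002, 0.54, 0.842, 0.002]
wrist_force: [0.8, 0.2, 0.1]
opening: 0.9
```

Request:
{"op": "drive_tool", "data": {
  "deltas": [
    [[0, 0, 0], 0],
    [[0, 0, 0], 0],
    [[0, 0, 0], 0],
    [[0, 0, 0], 0],
    [[0, 0, 0], 0],
    [[0, 0, 0], 0],
    [[0, 0, 0], 0],
    [[0, 0, 0], 0]
  ],
  "gripper": 0
}}

```text
time_s: 3.95
eef_pos: [0.6367, -0.1545, 0.0193]
eef_rot: [0.004, 0.54, 0.842, 0.002]
wrist_force: [0.1, 0.4, -0.3]
opening: 0.393
```

Request:
{"op": "drive_tool", "data": {
  "deltas": [
    [[0, 0, 0.01], 0],
    [[0, 0, 0.02], 0.05],
    [[0, 0, 0.03], 0.1],
    [[-0.01, -0.005, 0.02], 0.12],
    [[-0.02, -0.01, 0.01], 0.12],
    [[-0.025, -0.012, 0], 0.12],
    [[-0.03, -0.012, 0], 0.12],
    [[-0.03, -0.012, 0], 0.12],
    [[-0.025, -0.012, 0], 0.12],
    [[-0.02, -0.008, 0], 0.12]
  ]
}}

```text
time_s: 4.95
eef_pos: [0.4714, -0.2245, 0.1154]
eef_rot: [0.003, 0.054, 0.999, 0.001]
wrist_force: [-0.3, -0.6, -1.7]
opening: 0.386
```

Request:
{"op": "drive_tool", "data": {
  "deltas": [
    [[-0.005, -0.002, 0], 0.08],
    [[0, 0, 0], 0.05],
    [[0, 0, 0], 0],
    [[0, 0, 0], 0]
  ]
}}

```text
time_s: 5.35
eef_pos: [0.4629, -0.2274, 0.117]
eef_rot: [0.003, -0.013, 1.0, 0.001]
wrist_force: [-0.1, 0.5, -2.4]
opening: 0.388
```

```bash
python3 look.py wrist w2
```

```text
5.4 [ 0.463  -0.2273  0.117 ] jaw 1.597 [-0.3  1.3 -1.9] 0.382040286768883
```

View pics/w2.png

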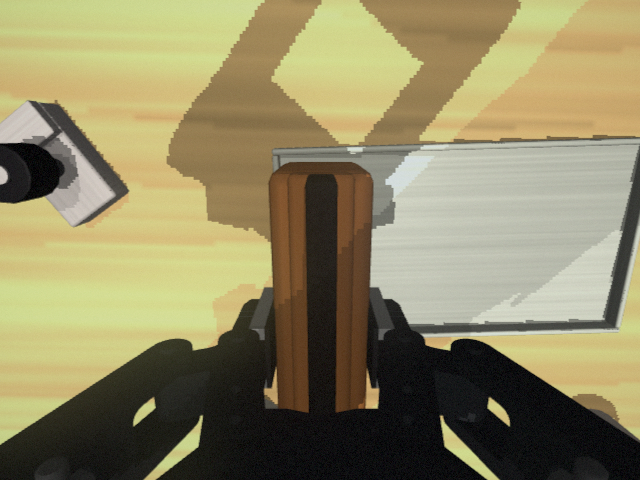

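Squeegee held straight, blade at column ~321 and its far end at row ~170. The tray is beneath it and the clamp is at far left.

```bash
python3 - <<'E'
from h import *
c=cam("w2")
print("far blade end",p2w(c,321,176,.117-.0193+.072),"handle end",p2w(c,321,164,.117-.0193+.03))
for t in [(274,150),(640,137),(619,330)]: print(p2w(c,*t,.016))
E
```

```text
far blade end [ 0.40320417 -0.22992221  0.1697    ] handle end [ 0.40350407 -0.22981557  0.1277    ]
[ 0.40389195 -0.25984355  0.016     ]
[ 0.38955907 -0.02572757  0.016     ]
[ 0.52731454 -0.00424912  0.016     ]
```

Request:
{"op": "drive_tool", "data": {
  "deltas": [
    [[0.01, 0.001, -0.01], 0.03],
    [[0, 0, -0.02], 0],
    [[0, 0, -0.025], 0],
    [[0, 0, -0.02], 0],
    [[0, 0, -0.01], 0],
    [[0, 0, 0], 0]
  ]
}}

```text
time_s: 6.0
eef_pos: [0.476, -0.226, 0.0311]
eef_rot: [0.005, -0.027, 1.0, 0.0]
wrist_force: [-0.2, 0.0, -1.7]
opening: 0.387
```

```bash
python3 look.py wrist w3
```

```text
6.05 [ 0.4764 -0.2263  0.0318] jaw 1.626 [-0.4 -0.1 -2.3] 0.3882888415276553
```

View pics/w3.png

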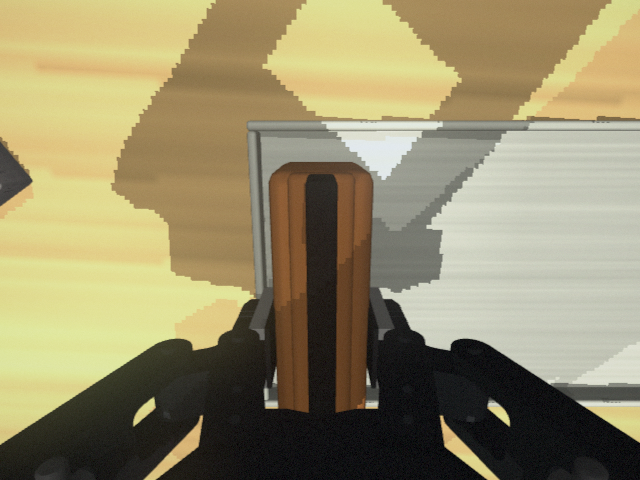

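The squeegee is inside the walls, with its left side ~8 px from the left wall. I'll shift it a little inward and lower it.

Request:
{"op": "drive_tool", "data": {
  "deltas": [
    [[-0.004, 0.003, -0.004], 0],
    [[0, 0, -0.003], 0],
    [[0, 0, -0.002], 0],
    [[0, 0, 0], 0]
  ]
}}

```text
time_s: 6.45
eef_pos: [0.474, -0.2243, 0.0252]
eef_rot: [0.007, -0.027, 1.0, -0.002]
wrist_force: [0.3, -0.7, -2.5]
opening: 0.388
```

Request:
{"op": "drive_tool", "data": {
  "deltas": [
    [[0, 0, -0.002], 0],
    [[0, 0, -0.001], 0],
    [[0, 0, -0.001], 0]
  ]
}}

```text
time_s: 6.75
eef_pos: [0.4749, -0.2248, 0.0233]
eef_rot: [0.007, -0.027, 1.0, -0.002]
wrist_force: [-4.0, 3.6, 13.0]
opening: 0.384
```

Contact (13 N). Release.

Request:
{"op": "drive_tool", "data": {
  "deltas": [
    [[0, 0, 0], 0],
    [[0, 0, 0], 0],
    [[0, 0, 0], 0],
    [[0, 0, 0.01], 0],
    [[0, 0, 0.03], 0],
    [[0, 0, 0.04], 0],
    [[0, 0, 0.04], 0],
    [[0, 0, 0], 0]
  ],
  "gripper": 0.6
}}

```text
time_s: 7.55
eef_pos: [0.4745, -0.2248, 0.1496]
eef_rot: [0.007, -0.027, 1.0, -0.002]
wrist_force: [0.9, -1.1, 1.0]
opening: 0.598
```

```bash
python3 look.py wrist w4; python3 -c "
from bench import get_obs; print(get_obs()['q'].round(3), get_obs()['eef_rot'].round(4))"
```

```text
7.6 [ 0.4732 -0.2239  0.1471] jaw 1.625 [-0.2  0.3 -0.3] 0.6011776391492814
[-0.673  0.153  1.821  0.007  1.157 -2.3  ] [ 0.006  -0.027   0.9996 -0.0011]
```

View pics/w4.png

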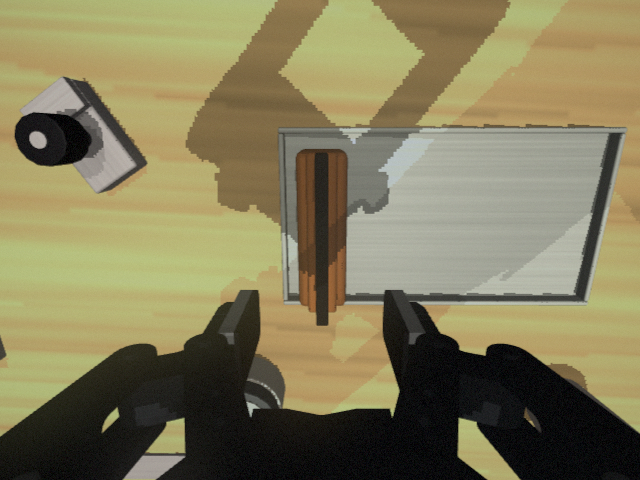

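Squeegee stands in the tray, far handle end at row ~150 and near end at row ~306 at handle height. I'll check this numerically.

```bash
python3 - <<'E'
from h import *
c=cam("w4")
a,b=p2w(c,321,153,.076),p2w(c,322,325,.076); print("blade",a,b,(a+b)/2,np.linalg.norm(a-b))
t=[(280,128),(626,128),(588,303),(285,304)]
q=np.array([p2w(c,*p,.016) for p in t]);print(q.round(4),q.mean(0))
E
```

```text
blade [ 0.41602882 -0.2292079   0.076     ] [ 0.52612642 -0.22252788  0.076     ] [ 0.47107762 -0.22586789  0.076     ] 0.1103000633124102
[[ 0.4036 -0.2597  0.016 ]
 [ 0.3901 -0.0127  0.016 ]
 [ 0.5272 -0.0037  0.016 ]
 [ 0.5424 -0.2524  0.016 ]] [ 0.46580607 -0.13209942  0.016     ]
```

Request:
{"op": "drive_tool", "data": {
  "deltas": [
    [[0.012, 0.042, 0], -0.11],
    [[0.012, 0.042, 0], -0.11],
    [[0.012, 0.042, 0], -0.11],
    [[0.012, 0.042, 0], -0.11],
    [[0.012, 0.042, 0], -0.11],
    [[0.013, 0.042, 0], -0.11],
    [[0.013, 0.042, 0], -0.11],
    [[0.013, 0.042, 0], -0.11],
    [[0.013, 0.042, 0], -0.11],
    [[0.013, 0.042, 0], -0.11]
  ],
  "gripper": 0.8
}}

```text
time_s: 8.6
eef_pos: [0.5927, 0.2069, 0.1379]
eef_rot: [-0.002, 0.523, 0.852, -0.006]
wrist_force: [0.3, -0.0, -0.2]
opening: 0.8
```

Request:
{"op": "drive_tool", "data": {
  "deltas": [
    [[0.013, 0.04, 0], -0.11],
    [[0.01, 0.025, 0], -0.1],
    [[0, 0, 0], 0],
    [[0, 0, 0], 0]
  ]
}}

```text
time_s: 9.0
eef_pos: [0.6126, 0.2801, 0.131]
eef_rot: [-0.006, 0.611, 0.792, -0.009]
wrist_force: [-0.0, -0.5, -0.1]
opening: 0.796
```

```bash
python3 look.py wrist w5
```

```text
9.05 [0.6124 0.2798 0.131 ] jaw 0.256 [-0.2 -0.2  1.1] 0.8012877339770978
```

View pics/w5.png

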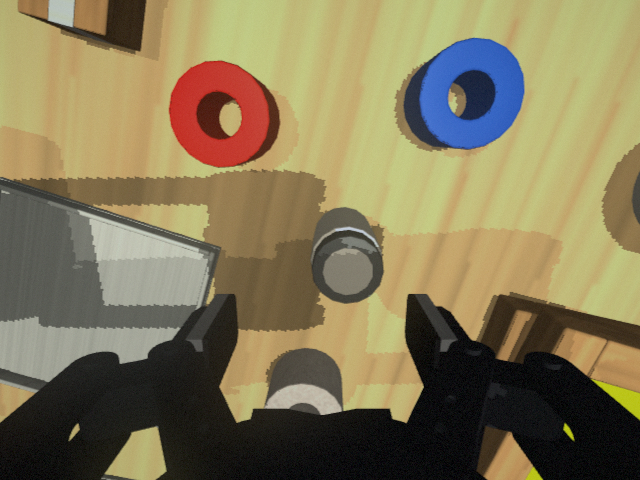

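Tall pot lid at (347,268) between the fingers. The red and blue look-alikes are well clear.

```bash
python3 - <<'E'
from h import *
c=cam("w5"); print(p2w(c,347,267,.08), p2w(c,347,268,.08))
E
```

```text
[0.62650617 0.28162512 0.08      ] [0.6266689  0.28105281 0.08      ]
```

Request:
{"op": "drive_tool", "data": {
  "deltas": [
    [[0.013, 0, -0.01], 0],
    [[0, 0, -0.025], 0],
    [[0, 0, -0.03], 0],
    [[0, 0, -0.03], 0],
    [[0, 0, -0.015], 0],
    [[0, 0, 0], 0]
  ]
}}

```text
time_s: 9.65
eef_pos: [0.6246, 0.2706, 0.018]
eef_rot: [-0.006, 0.611, 0.791, -0.01]
wrist_force: [-0.3, -0.5, -0.4]
opening: 0.8
```

Request:
{"op": "drive_tool", "data": {
  "deltas": [
    [[0.002, 0.009, 0], 0],
    [[0, 0, 0], 0]
  ]
}}

```text
time_s: 9.85
eef_pos: [0.6278, 0.2791, 0.0198]
eef_rot: [-0.006, 0.612, 0.791, -0.01]
wrist_force: [-0.0, -0.9, 0.5]
opening: 0.8
```

Request:
{"op": "drive_tool", "data": {
  "deltas": [
    [[0, 0, 0], 0],
    [[0, 0, 0], 0],
    [[0, 0, 0], 0],
    [[0, 0, 0], 0],
    [[0, 0, 0], 0],
    [[0, 0, 0], 0]
  ],
  "gripper": 0
}}

```text
time_s: 10.45
eef_pos: [0.6299, 0.2804, 0.024]
eef_rot: [-0.004, 0.611, 0.791, -0.007]
wrist_force: [1.2, 0.7, -1.5]
opening: 0.501
```

Request:
{"op": "drive_tool", "data": {
  "deltas": [
    [[0, 0, 0.01], 0],
    [[0, 0, 0.025], 0],
    [[0, 0, 0.035], 0],
    [[-0.005, -0.01, 0.025], 0],
    [[-0.01, -0.025, 0.01], -0.02],
    [[-0.014, -0.037, 0], -0.02],
    [[-0.016, -0.042, 0], -0.02],
    [[-0.016, -0.042, 0], -0.03],
    [[-0.016, -0.042, 0], -0.03],
    [[-0.016, -0.042, 0], -0.02]
  ]
}}

```text
time_s: 11.45
eef_pos: [0.5344, 0.0381, 0.1392]
eef_rot: [-0.001, 0.664, 0.748, -0.004]
wrist_force: [0.6, -1.1, -1.5]
opening: 0.501
```

Request:
{"op": "drive_tool", "data": {
  "deltas": [
    [[-0.016, -0.042, 0], -0.02],
    [[-0.016, -0.042, 0], -0.02],
    [[-0.014, -0.037, 0], -0.02],
    [[-0.01, -0.028, 0], 0],
    [[-0.006, -0.018, 0], 0],
    [[0, 0, 0], 0],
    [[0, 0, 0], 0]
  ]
}}

```text
time_s: 12.15
eef_pos: [0.4682, -0.141, 0.1457]
eef_rot: [0.003, 0.69, 0.724, -0.004]
wrist_force: [-0.0, 0.2, -1.8]
opening: 0.497
```

```bash
python3 look.py wrist w6
```

```text
12.2 [ 0.4685 -0.1408  0.1457] jaw 0.049 [ 0.7  1.1 -1.9] 0.5001099440933935
```

View pics/w6.png

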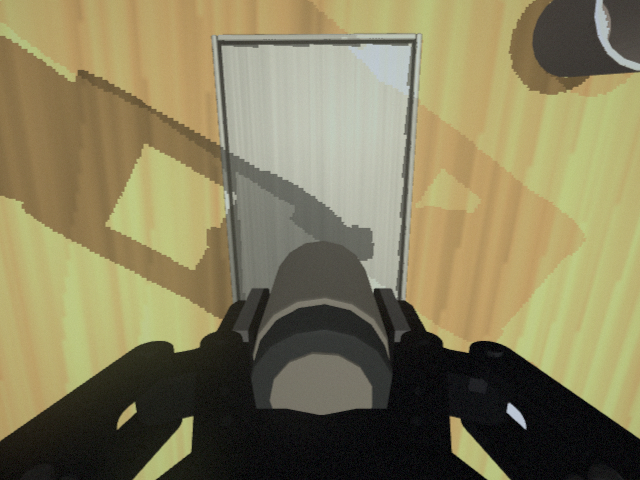

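Pot held upright over the tray. Lowering.

Request:
{"op": "drive_tool", "data": {
  "deltas": [
    [[-0.002, -0.003, -0.01], 0],
    [[0, 0, -0.025], 0],
    [[0, 0, -0.03], 0],
    [[0, 0, -0.025], 0],
    [[0, 0, -0.01], 0],
    [[0, 0, -0.005], 0],
    [[0, 0, 0], 0]
  ]
}}

```text
time_s: 12.9
eef_pos: [0.4677, -0.1386, 0.0362]
eef_rot: [0.004, 0.686, 0.727, -0.003]
wrist_force: [-0.2, 0.7, -2.0]
opening: 0.501
```

Request:
{"op": "drive_tool", "data": {
  "deltas": [
    [[-0.002, -0.004, -0.005], 0],
    [[0, 0, -0.003], 0],
    [[0, 0, -0.002], 0],
    [[0, 0, -0.001], 0]
  ]
}}

```text
time_s: 13.3
eef_pos: [0.4681, -0.1442, 0.0274]
eef_rot: [0.007, 0.686, 0.728, -0.002]
wrist_force: [0.9, 0.5, -2.3]
opening: 0.499
```

Request:
{"op": "drive_tool", "data": {
  "deltas": [
    [[0, 0, -0.002], 0],
    [[0, 0, -0.001], 0]
  ]
}}

```text
time_s: 13.5
eef_pos: [0.4686, -0.1447, 0.0265]
eef_rot: [0.007, 0.686, 0.728, -0.003]
wrist_force: [-5.7, 3.7, 12.5]
opening: 0.498
```

Request:
{"op": "drive_tool", "data": {
  "deltas": [
    [[0, 0, 0], 0],
    [[0, 0, 0], 0],
    [[0, 0, 0], 0],
    [[0, 0, 0.015], 0],
    [[0, 0, 0.035], 0],
    [[0, 0, 0.045], 0],
    [[0, 0, 0.03], 0],
    [[0, 0, 0], 0]
  ],
  "gripper": 0.75
}}

```text
time_s: 14.3
eef_pos: [0.4684, -0.1448, 0.156]
eef_rot: [0.007, 0.686, 0.728, -0.002]
wrist_force: [0.8, -0.4, 0.8]
opening: 0.752
```

```bash
python3 look.py wrist w7
```

```text
14.35 [ 0.4675 -0.1443  0.1541] jaw 0.059 [ 1.  -0.8  0.8] 0.7488252165339613
```

View pics/w7.png

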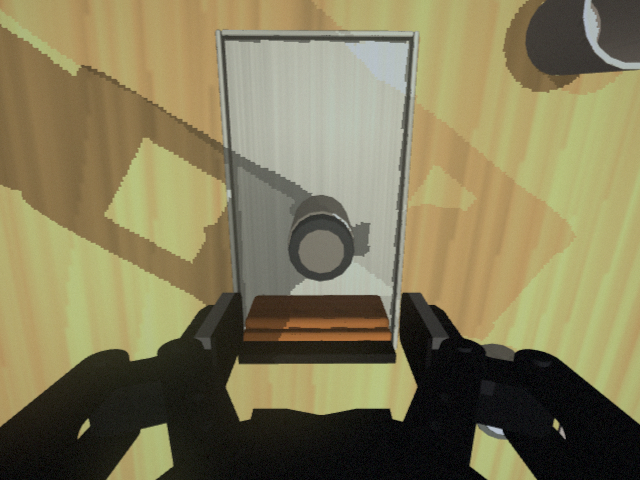

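Pot upright at (322,248), squeegee behind it. Next, the tape.

Request:
{"op": "drive_tool", "data": {
  "deltas": [
    [[0.018, 0.034, 0], 0.01],
    [[0.02, 0.037, 0], 0.01],
    [[0.02, 0.037, 0], 0.01],
    [[0.02, 0.037, 0], 0.01],
    [[0.02, 0.037, 0], 0.01],
    [[0.02, 0.037, 0], 0.01],
    [[0.02, 0.035, 0], 0.01],
    [[0.014, 0.025, 0], 0.01],
    [[0, 0, 0], 0],
    [[0, 0, 0], 0]
  ],
  "gripper": 1.0
}}

```text
time_s: 15.35
eef_pos: [0.6152, 0.146, 0.1356]
eef_rot: [-0.002, 0.657, 0.754, -0.01]
wrist_force: [-0.5, 0.5, -0.2]
opening: 0.996
```

```bash
python3 look.py wrist w8
```

```text
15.4 [0.6149 0.1457 0.1355] jaw 0.137 [ 0.   0.3 -0.1] 0.9985798642816418
```

View pics/w8.png

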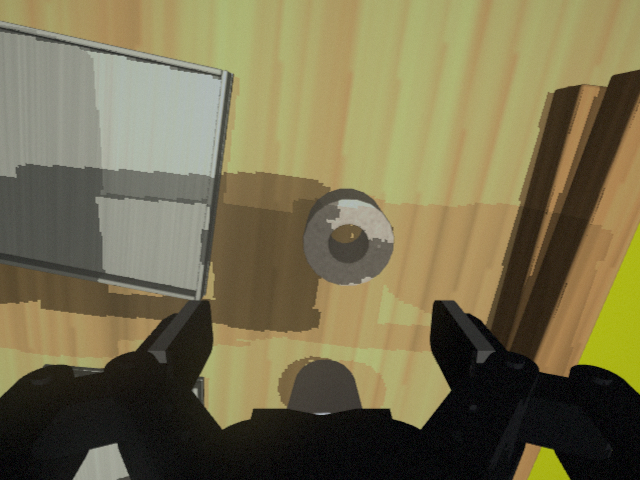

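```bash
python3 - <<'E'
from h import *
c=cam("w8"); print(p2w(c,348.5,241,.048), "frame edge",p2w(c,498,270,.0),p2w(c,552,92,.05))
for t in [(228,72),(197,298)]: print(p2w(c,*t,.016))
E
```

```text
[0.63174407 0.15032629 0.048     ] frame edge [0.75880497 0.12988499 0.        ] [0.73275749 0.25529263 0.05      ]
[0.53833259 0.24441756 0.016     ]
[0.52496229 0.07849857 0.016     ]
```

Request:
{"op": "drive_tool", "data": {
  "deltas": [
    [[0.016, 0.004, -0.01], 0],
    [[0, 0.002, -0.03], 0],
    [[0, 0.002, -0.035], 0],
    [[0, 0.001, -0.03], 0],
    [[0, 0.001, -0.015], 0],
    [[0, 0, 0], 0]
  ]
}}

```text
time_s: 16.0
eef_pos: [0.6286, 0.148, 0.0105]
eef_rot: [-0.002, 0.661, 0.751, -0.011]
wrist_force: [-0.1, -0.5, 1.3]
opening: 1.0
```

Request:
{"op": "drive_tool", "data": {
  "deltas": [
    [[0.002, 0.001, 0], 0],
    [[0, 0, -0.001], 0]
  ]
}}

```text
time_s: 16.2
eef_pos: [0.6316, 0.1479, 0.0113]
eef_rot: [-0.002, 0.661, 0.75, -0.01]
wrist_force: [-0.3, -0.5, 0.0]
opening: 0.998
```

Request:
{"op": "drive_tool", "data": {
  "deltas": [
    [[0, 0, -0.001], 0],
    [[0, 0, -0.001], 0],
    [[0, 0, 0], 0],
    [[0, 0, 0], 0],
    [[0, 0, 0], 0]
  ],
  "gripper": 0
}}

```text
time_s: 16.7
eef_pos: [0.6351, 0.1482, 0.0146]
eef_rot: [0.001, 0.661, 0.75, -0.007]
wrist_force: [-0.4, -0.2, -1.4]
opening: 0.689
```

Request:
{"op": "drive_tool", "data": {
  "deltas": [
    [[0, 0, 0.01], 0],
    [[0, 0, 0.025], 0],
    [[0, 0, 0.035], 0],
    [[-0.01, -0.008, 0.025], 0],
    [[-0.02, -0.02, 0.01], -0.02],
    [[-0.028, -0.03, 0], -0.02],
    [[-0.032, -0.037, 0], -0.02],
    [[-0.032, -0.037, 0], -0.02],
    [[-0.028, -0.035, 0], 0],
    [[-0.014, -0.018, 0], 0]
  ]
}}

```text
time_s: 17.7
eef_pos: [0.4666, -0.0391, 0.1289]
eef_rot: [0.004, 0.689, 0.725, -0.006]
wrist_force: [1.2, -1.0, -1.2]
opening: 0.69
```

Request:
{"op": "drive_tool", "data": {
  "deltas": [
    [[-0.004, -0.005, 0], 0],
    [[0, 0, 0], 0],
    [[0, 0, 0], 0]
  ]
}}

```text
time_s: 18.0
eef_pos: [0.4619, -0.046, 0.1307]
eef_rot: [0.005, 0.691, 0.723, -0.005]
wrist_force: [0.6, 0.3, -0.6]
opening: 0.684
```

```bash
python3 look.py wrist w9
```

```text
18.05 [ 0.4621 -0.0458  0.1307] jaw 0.046 [-0.  -0.1 -1.5] 0.6870969641729424
```

View pics/w9.png

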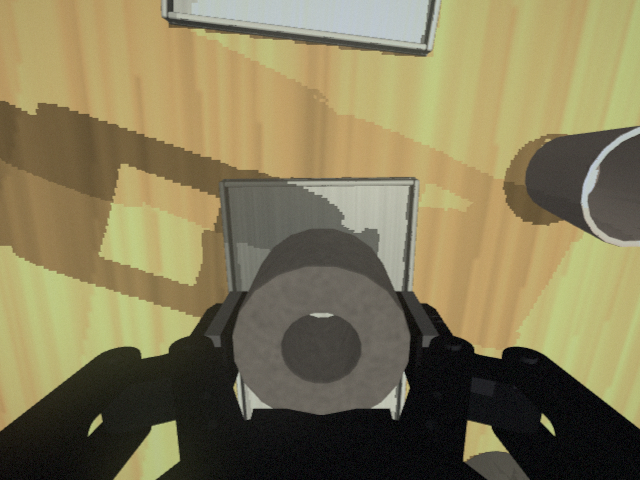

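Tape held level over the left part of the tray. Lowering.

Request:
{"op": "drive_tool", "data": {
  "deltas": [
    [[-0.001, -0.006, -0.01], 0],
    [[0, -0.001, -0.025], 0],
    [[0, -0.001, -0.03], 0],
    [[0, -0.001, -0.025], 0],
    [[0, -0.001, -0.01], 0],
    [[0, 0, -0.006], 0],
    [[0, 0, 0], 0]
  ]
}}

```text
time_s: 18.75
eef_pos: [0.4642, -0.0534, 0.0191]
eef_rot: [0.006, 0.687, 0.726, -0.004]
wrist_force: [0.1, -0.4, -2.8]
opening: 0.689
```

Request:
{"op": "drive_tool", "data": {
  "deltas": [
    [[-0.002, 0, -0.002], 0],
    [[0, 0, -0.002], 0],
    [[0, 0, -0.001], 0]
  ]
}}

```text
time_s: 19.05
eef_pos: [0.463, -0.0536, 0.017]
eef_rot: [0.006, 0.687, 0.727, -0.005]
wrist_force: [-3.1, 1.7, 4.1]
opening: 0.691
```

Request:
{"op": "drive_tool", "data": {
  "deltas": [
    [[0, 0, -0.001], 0]
  ]
}}

```text
time_s: 19.15
eef_pos: [0.4633, -0.0537, 0.0171]
eef_rot: [0.007, 0.687, 0.727, -0.004]
wrist_force: [-1.5, 0.3, 1.6]
opening: 0.687
```

Request:
{"op": "drive_tool", "data": {
  "deltas": [
    [[0, 0, 0], 0],
    [[0, 0, 0], 0],
    [[0, 0, 0], 0],
    [[0, 0, 0.015], 0],
    [[0, 0, 0.035], 0],
    [[0, 0, 0.045], 0],
    [[0, 0, 0.03], 0],
    [[0, 0, 0], 0]
  ],
  "gripper": 0.9
}}

```text
time_s: 19.95
eef_pos: [0.4644, -0.0542, 0.148]
eef_rot: [0.009, 0.687, 0.727, -0.004]
wrist_force: [1.1, 0.3, 0.0]
opening: 0.899
```

```bash
python3 look.py wrist w10; python3 look.py top t10
```

```text
20.0 [ 0.4634 -0.0538  0.1462] jaw 0.056 [ 0.6  0.2 -1.1] 0.9034334739121956
20.05 [ 0.4622 -0.0534  0.1444] jaw 0.056 [-0.6 -0.1 -0.5] 0.9029446497711863
```

View pics/w10.png

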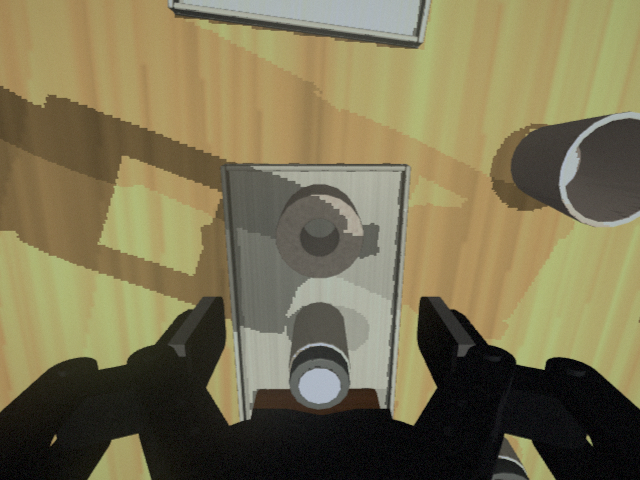

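Tape is down flat in the tray. Next, the squat pot.

Request:
{"op": "drive_tool", "data": {
  "deltas": [
    [[0.02, -0.026, 0], 0],
    [[0.024, -0.034, 0], 0],
    [[0.025, -0.035, 0], 0],
    [[0.025, -0.035, 0], 0],
    [[0.025, -0.035, 0], 0],
    [[0.025, -0.034, 0], 0],
    [[0.015, -0.022, 0], 0],
    [[0.008, -0.01, 0], 0],
    [[0, 0, 0], 0],
    [[0, 0, 0], 0]
  ],
  "gripper": 1.0
}}

```text
time_s: 21.05
eef_pos: [0.6224, -0.2877, 0.118]
eef_rot: [-0.011, 0.687, 0.727, -0.008]
wrist_force: [-0.0, 0.1, -0.1]
opening: 1.001
```

```bash
python3 look.py wrist w11
```

```text
21.1 [ 0.6221 -0.2873  0.1179] jaw 0.057 [-1.6  0.3 -0. ] 1.0016124851522306
```

View pics/w11.png

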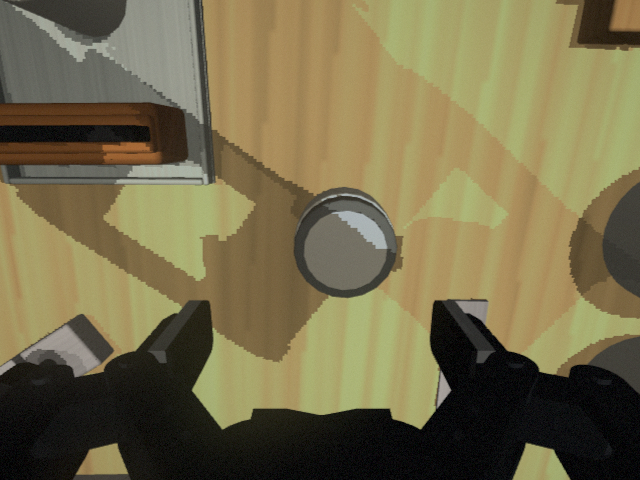

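```bash
python3 - <<'E'
from h import *
c=cam("w11"); print(p2w(c,345.5,246,.048), "ruler",p2w(c,442,302,0),p2w(c,487,300,0))
E
```

```text
[ 0.63557006 -0.28171975  0.048     ] ruler [ 0.71555808 -0.33536619  0.        ] [ 0.74928002 -0.33134031  0.        ]
```

Request:
{"op": "drive_tool", "data": {
  "deltas": [
    [[0.012, 0.004, -0.01], 0],
    [[0, 0, -0.025], 0],
    [[0, 0, -0.03], 0],
    [[0, 0, -0.03], 0],
    [[0, 0, -0.014], 0],
    [[0, 0, 0], 0]
  ]
}}

```text
time_s: 21.7
eef_pos: [0.6317, -0.2761, 0.0056]
eef_rot: [-0.013, 0.685, 0.729, -0.008]
wrist_force: [0.7, -0.1, 0.4]
opening: 1.002
```

Request:
{"op": "drive_tool", "data": {
  "deltas": [
    [[0.002, -0.007, -0.003], 0],
    [[0, 0, -0.001], 0]
  ]
}}

```text
time_s: 21.9
eef_pos: [0.6346, -0.2833, 0.0035]
eef_rot: [-0.012, 0.684, 0.729, -0.008]
wrist_force: [1.0, 0.0, -0.8]
opening: 0.997
```

Request:
{"op": "drive_tool", "data": {
  "deltas": [
    [[0, 0, -0.001], 0],
    [[0, 0, -0.001], 0],
    [[0, 0, 0], 0],
    [[0, 0, 0], 0],
    [[0, 0, 0], 0]
  ],
  "gripper": 0
}}

```text
time_s: 22.4
eef_pos: [0.637, -0.2854, 0.0063]
eef_rot: [-0.008, 0.685, 0.729, -0.008]
wrist_force: [-1.6, 0.0, -1.7]
opening: 0.747
```

Request:
{"op": "drive_tool", "data": {
  "deltas": [
    [[0, 0, 0.01], 0],
    [[0, 0, 0.025], 0],
    [[0, 0, 0.035], 0],
    [[-0.005, 0.012, 0.03], 0],
    [[-0.01, 0.025, 0.01], -0.01],
    [[-0.014, 0.037, 0], -0.01],
    [[-0.016, 0.042, 0], -0.01],
    [[-0.016, 0.042, 0], -0.02],
    [[-0.016, 0.042, 0], -0.02],
    [[-0.016, 0.042, 0], -0.02]
  ]
}}

```text
time_s: 23.4
eef_pos: [0.5414, -0.0419, 0.1261]
eef_rot: [-0.005, 0.721, 0.693, -0.006]
wrist_force: [0.1, 0.7, -0.9]
opening: 0.747
```

Request:
{"op": "drive_tool", "data": {
  "deltas": [
    [[-0.016, 0.042, 0], -0.02],
    [[-0.016, 0.042, 0], -0.01],
    [[-0.016, 0.042, 0], 0],
    [[-0.016, 0.042, 0], 0],
    [[-0.014, 0.036, 0], 0],
    [[-0.01, 0.025, 0], 0],
    [[-0.005, 0.012, 0], 0],
    [[0, 0, 0], 0],
    [[0, 0, 0], 0]
  ]
}}

```text
time_s: 24.3
eef_pos: [0.441, 0.2136, 0.1331]
eef_rot: [-0.003, 0.729, 0.684, -0.002]
wrist_force: [-0.2, -0.3, -2.3]
opening: 0.748
```

```bash
python3 look.py wrist w12
```

```text
24.35 [0.4411 0.2133 0.1331] jaw -0.065 [-0.4 -0.4 -2.2] 0.7441037014897527
```

View pics/w12.png

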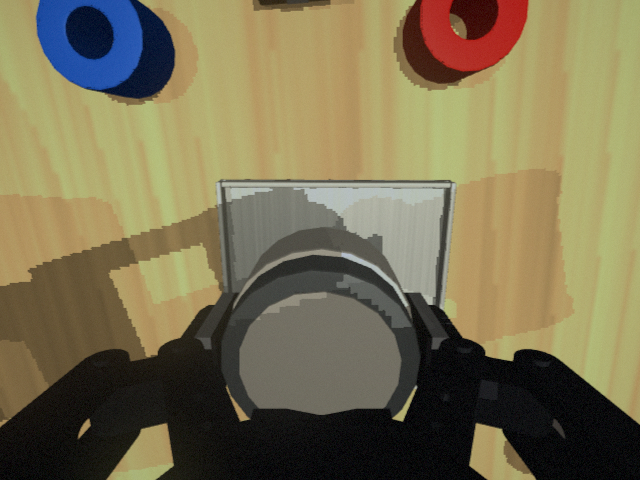

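Pot held level, square tray behind it with its far wall at row ~184. Lowering.

Request:
{"op": "drive_tool", "data": {
  "deltas": [
    [[0.008, -0.006, -0.01], 0],
    [[0, 0, -0.03], 0],
    [[0, 0, -0.03], 0],
    [[0, 0, -0.025], 0],
    [[0, 0, -0.012], 0],
    [[0, 0, -0.006], 0],
    [[0, 0, 0], 0]
  ]
}}

```text
time_s: 25.05
eef_pos: [0.4561, 0.1994, 0.0155]
eef_rot: [-0.001, 0.733, 0.68, 0.0]
wrist_force: [0.5, 0.5, -0.3]
opening: 0.749
```

Request:
{"op": "drive_tool", "data": {
  "deltas": [
    [[-0.007, 0.007, -0.003], 0],
    [[0, 0, -0.002], 0],
    [[0, 0, -0.002], 0],
    [[0, 0, -0.001], 0]
  ]
}}

```text
time_s: 25.45
eef_pos: [0.4513, 0.2075, 0.01]
eef_rot: [0.001, 0.733, 0.68, 0.003]
wrist_force: [-0.6, 0.2, -0.7]
opening: 0.747
```

Request:
{"op": "drive_tool", "data": {
  "deltas": [
    [[0, 0, -0.002], 0],
    [[0, 0, -0.001], 0],
    [[0, 0, -0.001], 0]
  ]
}}

```text
time_s: 25.75
eef_pos: [0.4517, 0.2077, 0.0093]
eef_rot: [0.001, 0.732, 0.681, 0.002]
wrist_force: [-3.4, -2.4, 8.1]
opening: 0.75
```

Request:
{"op": "drive_tool", "data": {
  "deltas": [
    [[0, 0, 0], 0],
    [[0, 0, 0], 0],
    [[0, 0, 0], 0],
    [[0, 0, 0.01], 0],
    [[0, 0, 0.03], 0],
    [[0, 0, 0.045], 0],
    [[0, 0, 0.045], 0],
    [[0, 0, 0], 0]
  ],
  "gripper": 0.95
}}

```text
time_s: 26.55
eef_pos: [0.4519, 0.2077, 0.1465]
eef_rot: [0.001, 0.732, 0.681, 0.003]
wrist_force: [0.8, -0.5, -0.4]
opening: 0.952
```

```bash
python3 look.py wrist w13
```

```text
26.6 [0.4502 0.2074 0.1438] jaw -0.072 [-0.6 -0.7 -0.4] 0.9450467043298505
```

View pics/w13.png

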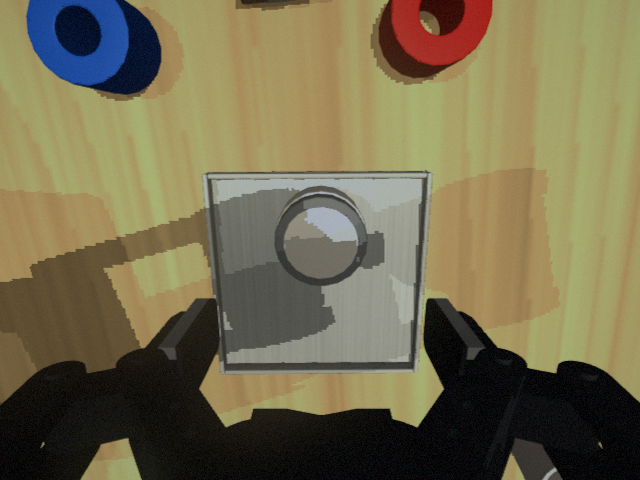

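Squat pot stands at (321,240), clear of all the walls. Now the clamp.

Request:
{"op": "drive_tool", "data": {
  "deltas": [
    [[0, -0.015, 0.02], 0.03],
    [[-0.002, -0.03, 0.02], 0.05],
    [[-0.003, -0.042, 0.005], 0.05],
    [[-0.003, -0.042, 0], 0.05],
    [[-0.003, -0.042, 0], 0.05],
    [[-0.003, -0.042, 0], 0.05],
    [[-0.003, -0.042, 0], 0.05],
    [[-0.003, -0.042, 0], 0.05],
    [[-0.003, -0.042, 0], 0.05],
    [[-0.003, -0.042, 0], 0.05]
  ],
  "gripper": 0.7
}}

```text
time_s: 27.6
eef_pos: [0.4154, -0.1813, 0.1835]
eef_rot: [-0.004, 0.537, 0.844, -0.001]
wrist_force: [0.8, 0.1, 0.9]
opening: 0.702
```

Request:
{"op": "drive_tool", "data": {
  "deltas": [
    [[-0.003, -0.042, 0], 0.05],
    [[-0.003, -0.042, 0], 0.05],
    [[-0.003, -0.042, 0], 0.05],
    [[-0.002, -0.036, 0], 0.05],
    [[-0.002, -0.025, 0], 0.05],
    [[0, 0, 0], 0],
    [[0, 0, 0], 0]
  ]
}}

```text
time_s: 28.3
eef_pos: [0.3953, -0.3779, 0.1751]
eef_rot: [-0.01, 0.426, 0.904, 0.001]
wrist_force: [0.2, 0.4, -0.3]
opening: 0.698
```

```bash
python3 look.py wrist w14
```

```text
28.35 [ 0.3953 -0.3776  0.1751] jaw 0.69 [-0.7 -0.5  0.5] 0.6955948812345717
```

View pics/w14.png

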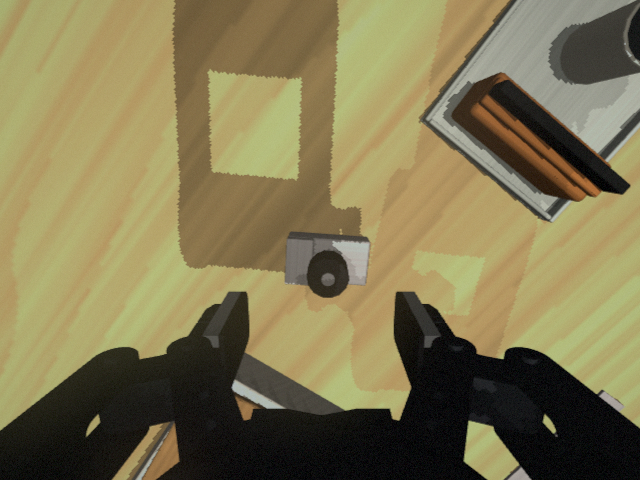

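Clamp aligned with the jaws, knob at (327.5,274). Its base spans columns 287–370.

```bash
python3 - <<'E'
from h import *
c=cam("w14"); print(p2w(c,327.5,274,.062)); a,b=p2w(c,287,283,.02),p2w(c,368,285,.02); print(a,b,np.linalg.norm(a-b),np.arctan2(*(b-a)[1::-1]))
a,b=p2w(c,288,233,.0),p2w(c,370,240,.0); print(a,b,np.linalg.norm(a-b),np.arctan2(*(b-a)[1::-1]))
E
```

```text
[ 0.41608121 -0.39662195  0.062     ]
[ 0.40435013 -0.43681547  0.02      ] [ 0.45972776 -0.39327396  0.02      ] 0.07044533790480126 0.6663098353043675
[ 0.37889061 -0.40610075  0.        ] [ 0.43960111 -0.36420244  0.        ] 0.073764716302923 0.6040730196450206
```

Request:
{"op": "drive_tool", "data": {
  "deltas": [
    [[0.02, -0.018, -0.01], -0.02],
    [[0, 0, -0.02], 0],
    [[0, 0, -0.035], 0],
    [[0, 0, -0.035], 0],
    [[0, 0, -0.02], 0],
    [[0, 0, -0.01], 0],
    [[0, 0, 0], 0]
  ]
}}

```text
time_s: 29.05
eef_pos: [0.4183, -0.3859, 0.0412]
eef_rot: [-0.01, 0.433, 0.901, 0.002]
wrist_force: [-0.7, 0.1, -0.0]
opening: 0.703
```

Request:
{"op": "drive_tool", "data": {
  "deltas": [
    [[-0.002, -0.01, 0], 0],
    [[0, 0, -0.007], 0],
    [[0, 0, -0.003], 0]
  ]
}}

```text
time_s: 29.35
eef_pos: [0.418, -0.3977, 0.0341]
eef_rot: [-0.008, 0.433, 0.902, 0.001]
wrist_force: [0.1, 1.2, -0.4]
opening: 0.702
```

```bash
python3 look.py side s15; python3 -c "
import cv2;i=cv2.imread('pics/s15.png')[280:430,340:500];cv2.imwrite('pics/s15z.png',cv2.resize(i,None,fx=4,fy=4))"
```

```text
29.4 [ 0.4181 -0.3981  0.034 ] jaw 0.676 [-0.6 -0.3 -0.2] 0.7012244465880675
```

View pics/s15z.png

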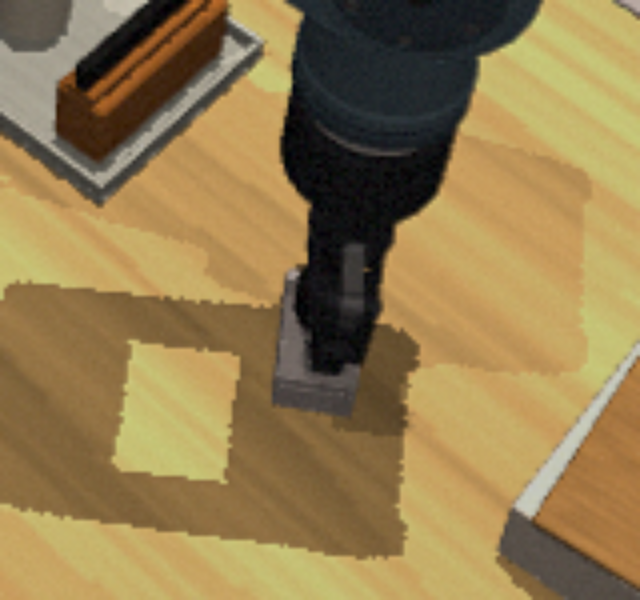

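Fingers straddle the knob clear of the base. I'll go slightly lower and close.

Request:
{"op": "drive_tool", "data": {
  "deltas": [
    [[-0.002, 0.001, -0.003], 0],
    [[0, 0, -0.002], 0]
  ]
}}

```text
time_s: 29.6
eef_pos: [0.4163, -0.3978, 0.0298]
eef_rot: [-0.007, 0.433, 0.901, 0.0]
wrist_force: [-0.2, -0.0, 0.3]
opening: 0.701
```

Request:
{"op": "drive_tool", "data": {
  "deltas": [
    [[0, 0, -0.001], 0],
    [[0, 0, 0], 0],
    [[0, 0, 0], 0],
    [[0, 0, 0], 0],
    [[0, 0, 0], 0]
  ],
  "gripper": 0
}}

```text
time_s: 30.1
eef_pos: [0.4164, -0.398, 0.029]
eef_rot: [-0.007, 0.433, 0.901, -0.0]
wrist_force: [-0.3, 0.5, 0.1]
opening: 0.361
```

Request:
{"op": "drive_tool", "data": {
  "deltas": [
    [[0, 0, 0.01], 0],
    [[0, 0, 0.025], 0],
    [[0, 0, 0.04], 0],
    [[0, 0.005, 0.045], -0.02],
    [[0.001, 0.02, 0.025], -0.05],
    [[0.002, 0.032, 0], -0.06],
    [[0.002, 0.042, 0], -0.06],
    [[0.002, 0.042, 0], -0.06],
    [[0.002, 0.042, 0], -0.06],
    [[0.002, 0.042, 0], -0.06]
  ]
}}

```text
time_s: 31.1
eef_pos: [0.4246, -0.168, 0.1833]
eef_rot: [-0.005, 0.6, 0.8, 0.003]
wrist_force: [0.6, 0.4, -1.8]
opening: 0.359
```

Request:
{"op": "drive_tool", "data": {
  "deltas": [
    [[0.003, 0.042, 0], -0.06],
    [[0.003, 0.042, 0], -0.06],
    [[0.003, 0.042, 0], -0.06],
    [[0.003, 0.042, 0], -0.06],
    [[0.003, 0.042, 0], -0.06],
    [[0.002, 0.036, 0], -0.05],
    [[0.001, 0.02, 0], -0.02],
    [[0, 0.01, 0], 0],
    [[0, 0, 0], 0],
    [[0, 0, 0], 0]
  ]
}}

```text
time_s: 32.1
eef_pos: [0.4385, 0.1241, 0.188]
eef_rot: [-0.003, 0.74, 0.672, 0.005]
wrist_force: [1.3, -0.4, -1.7]
opening: 0.356
```

```bash
python3 look.py wrist w16
```

```text
32.15 [0.4385 0.1239 0.188 ] jaw -0.097 [-0.2  1.7 -1.5] 0.3572841197237131
```

View pics/w16.png

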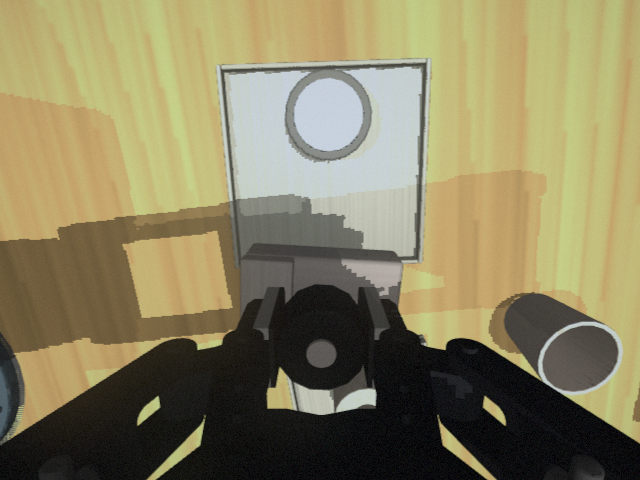

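Clamp held over the square tray. The rib end is at the left, its far base edge at rows 244–250.

```bash
python3 - <<'E'
from h import *
c=cam("w16")
q=[p2w(c,*t,.016) for t in [(219,66),(431,59),(421,262)]]; print(np.round(q,4), (q[0]+q[2])/2)
print("squat",p2w(c,328,114,.052))
h=.188-.029
a,b=p2w(c,297,248,h+.02),p2w(c,402,251,h+.02); print(a,b,np.arctan2(*(b-a)[1::-1]))
E
```

```text
[[0.3715 0.255  0.016 ]
 [0.5381 0.2442 0.016 ]
 [0.5261 0.0767 0.016 ]] [0.4488225  0.16588392 0.016     ]
squat [0.4527993  0.20883269 0.052     ]
[0.43093315 0.14698874 0.179     ] [0.4762839  0.14122794 0.179     ] -0.12635108676087156
```

Request:
{"op": "drive_tool", "data": {
  "deltas": [
    [[0.005, -0.001, -0.01], 0.035],
    [[0, 0, -0.03], 0],
    [[0, 0, -0.04], 0],
    [[0, 0, -0.035], 0],
    [[0, 0, -0.02], 0],
    [[0, 0, -0.008], 0],
    [[0, 0, 0], 0]
  ]
}}

```text
time_s: 32.85
eef_pos: [0.4467, 0.1139, 0.043]
eef_rot: [0.0, 0.732, 0.682, 0.006]
wrist_force: [-1.0, 0.6, -2.0]
opening: 0.363
```

Request:
{"op": "drive_tool", "data": {
  "deltas": [
    [[-0.002, 0.008, -0.004], 0],
    [[0, 0, -0.003], 0],
    [[0, 0, -0.002], 0],
    [[0, 0, 0], 0]
  ]
}}

```text
time_s: 33.25
eef_pos: [0.4479, 0.1218, 0.0369]
eef_rot: [0.002, 0.732, 0.681, 0.009]
wrist_force: [-0.7, -0.3, -1.0]
opening: 0.355
```

```bash
python3 look.py wrist w17
```

```text
33.3 [0.4481 0.1218 0.0371] jaw -0.072 [ 0.2  1.1 -1.9] 0.35744555130414035
```

View pics/w17.png

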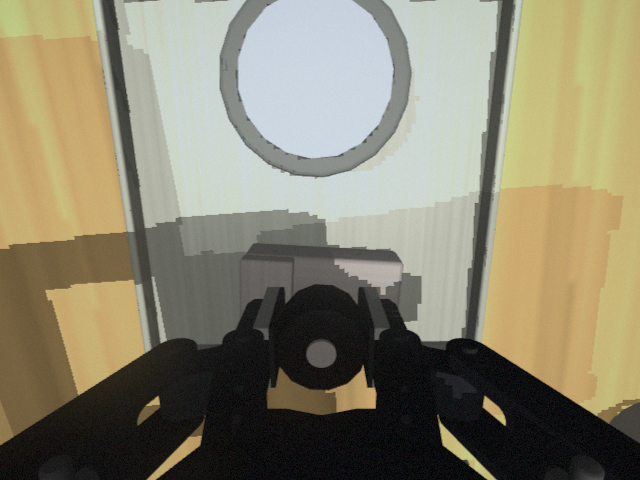

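Clamp clear of the walls and the squat pot. Final lowering.

Request:
{"op": "drive_tool", "data": {
  "deltas": [
    [[-0.001, 0, -0.003], 0],
    [[0, 0, -0.002], 0],
    [[0, 0, -0.001], 0]
  ]
}}

```text
time_s: 33.6
eef_pos: [0.4482, 0.1219, 0.0332]
eef_rot: [0.003, 0.732, 0.681, 0.009]
wrist_force: [-5.9, -0.8, 16.7]
opening: 0.357
```

Request:
{"op": "drive_tool", "data": {
  "deltas": [
    [[0, 0, 0], 0],
    [[0, 0, 0], 0],
    [[0, 0, 0], 0],
    [[0, 0, 0.01], 0],
    [[0, 0, 0.03], 0],
    [[0, 0, 0.045], 0],
    [[0, 0, 0.045], 0],
    [[-0.02, 0, 0.04], 0],
    [[-0.03, 0, 0.03], 0],
    [[0, 0, 0], 0]
  ],
  "gripper": 0.65
}}

```text
time_s: 34.6
eef_pos: [0.3953, 0.1217, 0.2448]
eef_rot: [0.004, 0.732, 0.681, 0.01]
wrist_force: [1.9, -0.2, 0.3]
opening: 0.653
```

Request:
{"op": "drive_tool", "data": {
  "deltas": [
    [[-0.01, 0.04, 0.02], 0],
    [[-0.01, 0.045, 0.02], 0],
    [[-0.02, 0.045, 0], 0],
    [[-0.02, 0.045, 0], 0],
    [[-0.02, 0.045, 0], 0],
    [[-0.02, 0.045, 0], 0],
    [[-0.02, 0.04, 0], 0],
    [[0, 0.02, 0], 0],
    [[0, 0, 0], 0]
  ]
}}

```text
time_s: 35.5
eef_pos: [0.2708, 0.4555, 0.2869]
eef_rot: [0.006, 0.735, 0.678, 0.013]
wrist_force: [-0.2, -1.1, -0.0]
opening: 0.657
```

```bash
python3 look.py top t18; python3 look.py side s18; python3 -c "
import cv2
i=cv2.imread('pics/t18.png')[160:320,150:500];cv2.imwrite('pics/t18z.png',cv2.resize(i,None,fx=2.28,fy=2.28))
i=cv2.imread('pics/s18.png')[130:400,180:480];cv2.imwrite('pics/s18z.png',cv2.resize(i,None,fx=2.2,fy=2.2))"
```

```text
35.55 [0.2708 0.4544 0.2867] jaw -0.081 [ 0.1 -0.9  0.4] 0.6527160924181923
35.6 [0.2713 0.4533 0.2868] jaw -0.082 [-0.3  0.4 -0.9] 0.6495402973817833
```

View pics/t18z.png

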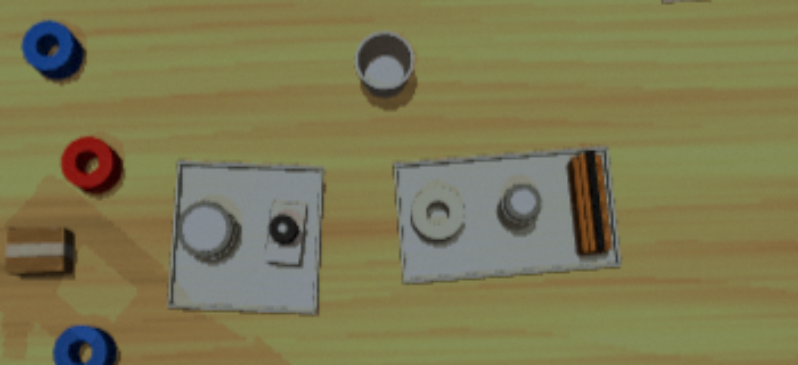

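View pics/s18z.png

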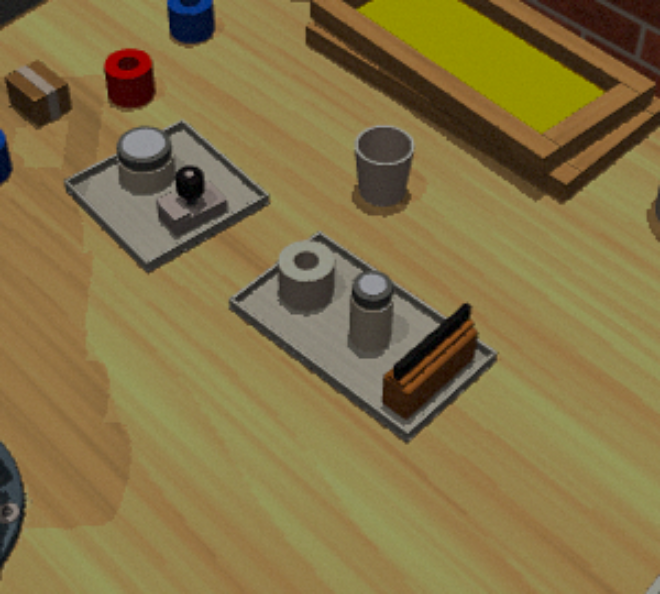

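All five things stand upright inside their trays, at the trays' original corner pixels: square top-left at about (228,231), long top-left at about (323,231). The cup and carton look unmoved. Handing in.

```bash
python3 -c "
from bench import hand_in; print(hand_in())"
```

```text
the job is handed in; nothing more can be done
None
```

The kits are made up and the job is handed in at about 36 s. The squeegee, tall ink pot and tape are in the long tray, and the squat ink pot and clamp are in the square tray. I placed them in the order listed, lowering each until the wrist sensor showed contact and then releasing.

- **Final views:** the top and side pictures show all five upright on the tray floors, clear of the walls and of each other. The squeegee sits closest to a wall, about 10 mm from the end wall.
- **Trays and bystanders:** the long and square trays are at their starting corner pixels, to within about one pixel (2–3 mm). The cup and carton look unmoved, but I judged those by eye and did not measure them.
- **Forces:** the largest wrist force I saw was about 18 N, when setting down the clamp. The arm had moved well away before hand-in.
- **Small disagreements:** position estimates from the different cameras differed by 2–4 mm. The tool also drifted up to about 10 mm during long moves and tilted up to about 1.5°. I corrected the position before each grasp and placing. The tilt I could not correct, but it caused no visible trouble.

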